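Set the stop of the stack-trimming jig to the white block

ROBOT

A 6-joint arm with a two-finger parallel gripper is mounted at the origin on the work surface. World frame = base frame: x ahead of the robot, y to its left, z up, the work surface at z = 0. Lengths are in m, angles in rad, forces in N, time in s.
With the tool pointing down it reaches from about 0.35 to 0.85 m from the base axis. Payload 8.1 kg.
Tool frame: the origin (TCP) lies between the finger pads; the fingertips stand 19 mm ahead of it and the grasp point (between the pads) is the TCP (robot.finger_overhang is the distance from the TCP to the fingertips, in m); z points along the fingers, y is the direction in which the jaws open and shut (so a half turn about z gives the same grasp; the last joint's range is limited). The gripper opens to 93 mm and grips with 3 to 60 N. Pads are 15 mm wide; open, the fingers measure 128 mm over their backs; the gripper's body (75 mm by 188 mm) begins 65 mm behind the grasp point.
Start: joints at [1.179, 0.13, 1.488, -0, 1.523, -0.085], TCP at [0.181, 0.572, 0.238] pointing down, gripper open.
Joint ranges: [-2.96, 2.96], [-0.89, 2.26], [0.02, 2.5], [-1.34, 4.48], [0, 2.73], [-2.66, 2.66]. Speed limits (rad/s): [2.39, 2.39, 2.79, 3.14, 3.14, 3.14].

INTERFACE

Orientations are given as a 3x3 rotation matrix whose columns are the frame's x, y, z axes.
In Python, from workcell import observe, cams, workorder, robot gives the robot as it stands.
- The arm moves only by the tool drive_tool, never from a script. Its argument "plan" is a list of rows, each an object of numbers: "dx", "dy", "dz": the shift along the world's x, y, z in m; "rx", "ry", "rz": the turn, a rotation vector about the world's x, y, z in degrees; "claw": the finger opening in m, from 0 to 0.093. A call has 1 to 20 rows; each row is the pose to reach, as a shift and turn from the pose commanded when the call began; what a row does not reach only later rows make up. A row lasts 1/8 s, in which the tool goes at most 62.5 mm and 10.7 degrees, less where a joint would pass 70% of its speed; a pose out of reach is approached as far as the arm can. A call with a gripper value outside its range is refused whole. The fingers move at their own pace and stop on an object; "squeeze" is the grip in N (left out, the last holds). Time passes only in rows, so rows that repeat a pose let the fingers close. It gives the time, the measured TCP pose, the force and the opening at its end, in the units of the state.
- observe(): the state, without advancing time (a new reading comes with each control period).
- cams.camera(name): name is "scene" or "top"; returns a dict with "pixels" (480x640x3 uint8, blue, green, red), "range_z" (480x640 float32, m along the optical axis (not along the pixel's ray), 0 where there is no reading), "fx", "fy", "cx", "cy" (pixels), "world_to_cam" (4x4, takes a point from world to camera coordinates). Camera axes: x right, y down, z forward; pixel columns grow to the right and rows downward; lengths in m; the calibration is good to about 2 mm. A picture is of the moment at which its call begins.
- workorder.close_job(): hands the job in, once; it reports no verdict.
The state is a dict: "t": time; "qpos": joint angles; "dq": joint speeds; "tau": joint torques, N m; "eef_pos": TCP position; "ee_rot": TCP orientation; "wrist_force": force on the tool from outside, world axes, zero at the start; "ft_torque": the same for the moment, N m; "opening": finger opening in m.
Only numpy, scipy, OpenCV 4.12 (cv2) and the standard library are available. Lean on these libraries where they do the work, as an engineer would, in place of code of your own. Each camera call takes 0.05 s, during which the arm holds its last target. There are 200 camera calls.

TASK

Set the trimming jig's sliding stop to the white block lying in the jig: swing the toggle clamp's red handle up and over centre so that the clamp holds the block down, slide the stop gently up against the block's side until it just bears on it, and turn its black knob clockwise until it is tight. Then swing the clamp fully back open, leaving the stop locked against the block, the block where it lay and everything else on the bench undisturbed.

Things in the scene. Friction and masses are not known exactly. Their poses are not given: they have to be found in the camera images.
- jig: trimming jig: aluminium plate 200 mm (x) by 380 mm (y) by 12 mm, fixed to the bench; origin at the centre of its underside, x away from the robot (turned up to 0.2 rad), y left, z up. The clamp stands at its left end, the stop's rail runs along y at its front edge (centre x = -80 mm), a fence 20 mm high stands behind the block.
- block: white plastic block 110 x 110 x 30 mm with rounded corners, loose, lying flat on the jig plate with its sides parallel to the jig; origin at the centre of its underside. The side the stop must meet is its right side, 55 mm from its centre towards -y.
- clamp_handle (a joint): red-gripped handle of the toggle clamp, rad: 0 = fully open (start; lies back to the jig's +y, 1.22 from upright), 1.22 = shut on its stop, upright. Dead centre is at 1.16; it counts as shut beyond 1.18. Light to swing; the last 0.3 before dead centre needs up to about 15 N at the grip, then it snaps over; breaking it open again needs about as much. It stays put at both ends.
- handle_grip (a point): point on the axis of the handle's round red grip (18 mm thick, reaching 20 mm beyond and 70 mm below this point), 105 mm from the hinge. From the hinge it lies 105 mm times (sin(1.22 - q) to the jig's +y, cos(1.22 - q) up), q the handle's joint value. It can be pinched across the jig's x and turns between the pads.
- clamp_pivot (a point): the handle's hinge axis (along the jig's x) on the clamp's base, at 18, 150, 49 mm in the jig's frame; it does not move.
- clamp_tip: black rubber tip, 19 mm wide, on the spindle at the end of the clamp's arm, springy (10 N/mm); origin at the centre of its pressing face. Open, the arm stands nearly upright; shut, the tip presses on the block's top at 18, 15 mm (x, y) in the jig's frame.
- stop_slide (a joint): slide of the blue stop carriage on its rail, m: grows as it moves to the jig's +y, towards the block; free travel 0 to 0.098, starts at 0 to 0.025. The unlocked slide drags with about 2 N.
- stop: blue stop carriage, 50 x 52 mm and 34 mm high, origin on the jig plate under the knob; carries a steel blade 88 mm long (jig x), 12 mm thick, 33 mm high, whose +y face meets the block's right side.
- stop_face (a point): point on the blade's +y face, the face that meets the block, 30 mm to the +y side of the knob's centre line.
- lock_knob (a joint): lock knob of the stop, rad: 0 = loose, grows clockwise as seen from its outer end; starts at 0 to 0.25. The lock begins to bite at about 0.5, is tight enough beyond 1.15 and ends at a stop at 1.5. Turning takes about 0.15 N m, up to 0.3 N m when tight. It stays where it is left.
- knob_grip (a point): middle of the black knob's wing, on its axis. The axis leans 30 deg from vertical to the jig's -x (outward: -0.5, 0, 0.866 in the jig's frame), so take it with the tool tilted likewise. Wing 12 mm thick, 40 long, 26 deep (12 of them beyond this point); under it a neck, then the carriage's boss 23 mm below this point. At joint 0 the thickness lies along jig y. The carriage slides by holding it.
- wafer_stack: bystander: stack of brown wafers, 104 mm across, 56 mm high, right of the jig; origin at the centre of its underside.
- spare_block: bystander: white block 130 x 130 x 25 mm on the bench, left; origin at the centre of its underside.
- spanner: bystander: steel spanner 150 mm long lying in front of the jig; origin under its middle.
- screwdriver: bystander: screwdriver 170 mm long with a yellow handle, behind the jig; origin at the centre of its underside.
- spare_tip: bystander: black rubber spindle tip 19 mm wide, 30 mm high, standing on the jig's front left corner; origin at the centre of its underside.
- hex_nut: bystander: dark hex nut 28 mm wide, 12 mm high, on the jig's front left corner; origin at the centre of its underside.
Mind the look-alikes: they are no part of the job. What is shaped like the block but pink is not meant.

How it is judged:
On the way, in this order (a step that is already met when the one before it is completed fails the run):
1. the clamp is over centre and its tip presses the block down (value of joint clamp_handle above 1.18 rad and contact force between clamp_tip and block above 15 N), for 0.2 s.
2. with the clamp shut, the stop bears on the block's side (all of step 1 and contact force between stop and block above 1.5 N), for 0.1 s.
3. with the clamp still shut, the stop is locked against the block (all of step 1 and y of stop_face in the frame of block above -0.057 m and value of joint lock_knob above 1.15 rad), for 0.2 s.
At the end, for the whole second after the job is handed in: The clamp handle is swung back to within 0.12 rad of fully open; the knob is tight (beyond 1.15 rad) and the stop's face is within 2 mm of the block's side; the block lies flat and at rest within 5 mm of where it started (value of joint clamp_handle below 0.12 rad and velocity of joint clamp_handle below 0.05 rad/s and value of joint lock_knob above 1.15 rad and y of stop_face in the frame of block above -0.057 m and distance of block from where it was at the start of the episode below 0.005 m and angle between block's own z axis and vertical below 0.03 rad and linear speed of block below 0.01 m/s); the robot touches nothing.
It fails at once if the block is shoved more than 5 mm from where it lay (distance of block from where it was at the start of the episode above 0.005 m).
It fails at once if the stop is rammed into the block with more than 35 N (contact force between stop and block above 35 N).
It fails at once if a bystander is moved by more than 25 mm (distance of any of wafer_stack, spare_block, spanner, screwdriver, spare_tip, hex_nut from where it was at the start of the episode above 0.025 m).
It also fails if it takes over 64 s, if anything falls off the work surface, if the arm or the gripper's body presses on something with over 40 N, if the wrist force passes 120 N, or if a joint passes its speed limit or range.

## Working session

There is one attempt and no reset: what is moved stays moved. The work goes in short steps, Python scripts to look and compute and a tool call to move; the robot and the scene stay as the last step left them, time stands still between calls to the robot, and variables do not carry over. Pictures are saved under pics/ and viewed, about 8 in all and at most 12, crops included, and the job is handed in when it is done.

Besides the shell and the picture viewer there is one more tool, called after "Call:" as name([rows], argument=value, ...), one row to a line, values as JSON. drive_tool: Moves the arm, as the interface text tells. Its arguments: {"type":"object","properties":{"plan":{"type":"array","items":{"type":"object","properties":{"dx":{"type":"number"},"dy":{"type":"number"},"dz":{"type":"number"},"rx":{"type":"number"},"ry":{"type":"number"},"rz":{"type":"number"},"claw":{"type":"number"}}}},"squeeze":{"type":"number"}},"required":["plan"]}

```bash
mkdir -p pics; ls
python3 - <<'E'
from workcell import observe,cams
import cv2,numpy as np
for n in("scene","top"):
    c=cams.camera(n);cv2.imwrite(f"pics/{n}0.png",c["pixels"]);np.savez(f"{n}0.npz",**c)
    W=c["world_to_cam"];print(n,c["fx"],c["cx"],c["cy"],np.round(-W[:3,:3].T@W[:3,3],3))
s=observe();print(s["t"],s["eef_pos"],s["ee_rot"],s["opening"])
E
```

```text
pics
scene 458.2564884601673 318.5251844816664 241.79814638426274 [ 0.849 -0.613  0.81 ]
top 554.1142716969634 320.220229500195 240.80397382710348 [ 0.336 -0.015  1.306]
0.1 [0.18101667 0.57156141 0.23673304] [[-9.53297287e-01  3.02032986e-01 -5.97577711e-04]
 [ 3.02033552e-01  9.53296150e-01 -1.47758363e-03]
 [ 1.23389536e-04 -1.58906498e-03 -9.99998730e-01]] 0.09294768307461612
```

View pics/scene0.png

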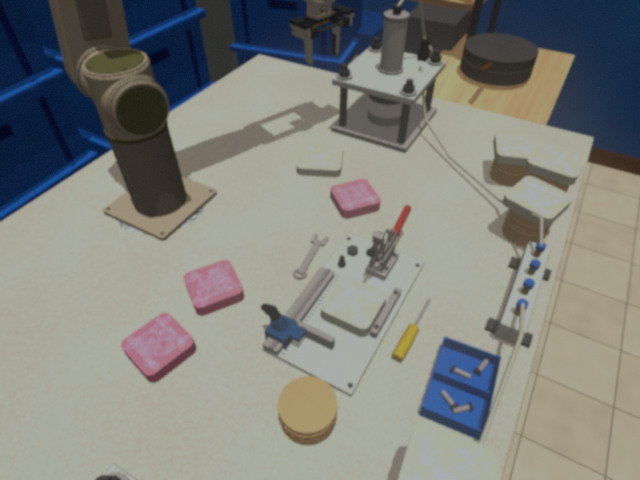

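View pics/top0.png

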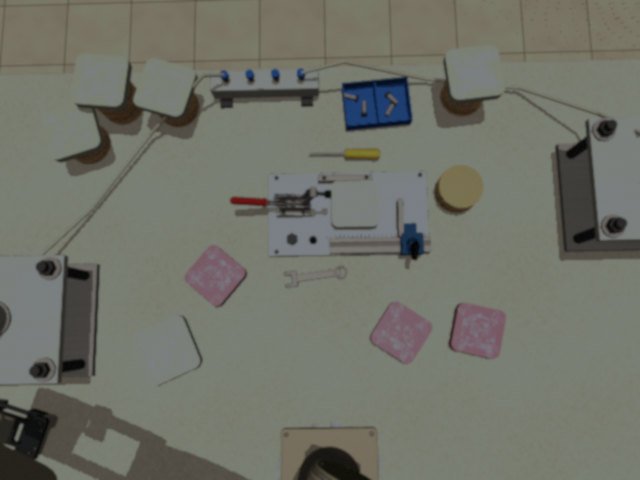

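The scene view shows the jig with the clamp open (red grip at 402,220), the blue stop with its black knob (275,318), and the white block in the jig (355,305). In the top view these are: jig corners about (268,176)–(430,254), block (354,204), knob (414,247), red grip (248,201). The other white squares (168,350 and 472,72) and the pink ones lie off the jig, so they are not the block meant.

```bash
cat > h.py <<'E'
import numpy as np,cv2
def pts(c):
    v,u=np.mgrid[:480,:640];z=c["range_z"];W=c["world_to_cam"]
    P=np.stack([(u-c["cx"])/c["fx"]*z,(v-c["cy"])/c["fy"]*z,z],-1)
    return (P-W[:3,3])@W[:3,:3]
def ray(c,u,v,h):
    W=c["world_to_cam"];o=-W[:3,:3].T@W[:3,3]
    d=np.array([(u-c["cx"])/c["fx"],(v-c["cy"])/c["fy"],1])@W[:3,:3]
    return o+d*(h-o[2])/d[2]
E
python3 - <<'E'
from h import *
c=dict(np.load("top0.npz"));P=pts(c)
hsv=cv2.cvtColor(c["pixels"],cv2.COLOR_BGR2HSV)
sub=(slice(165,262),slice(225,440))
print("z rows",np.round(P[215,235:435:8,2]*1e3))
print("bench z",np.median(P[300:330,260:360,2]))
m=np.zeros((480,640),np.uint8);z=P[...,2]
m[sub]=((z[sub]>.007)&(z[sub]<.018))*255
m=cv2.morphologyEx(m,cv2.MORPH_OPEN,np.ones((3,3)))
q=np.argwhere(m>0)
XY=P[m>0][:,:2].astype(np.float32)
r=cv2.minAreaRect(XY);print("plate",r,len(XY))
for nm,lo,hi in(("red",(0,120,60),(8,255,255)),("blue",(100,120,40),(125,255,255))):
    k=np.zeros_like(m);k[sub]=cv2.inRange(hsv,lo,hi)[sub];XYZ=P[k>0];print(nm,len(XYZ),np.round(np.median(XYZ,0),4),np.round(XYZ.min(0),3),np.round(XYZ.max(0),3))
    if nm=="red": print(cv2.fitLine(XYZ[:,:2].astype(np.float32),2,0,.01,.01).ravel())
k=np.zeros_like(m);k[175:232,325:385]=((z>.036)&(z<.048))[175:232,325:385]*255
print("block",cv2.minAreaRect(P[k>0][:,:2].astype(np.float32)))
im=np.hstack([cv2.resize(c["pixels"][165:262,225:440],None,fx=3.7,fy=3.7,interpolation=2)])
cv2.imwrite("pics/crop1.png",cv2.convertScaleAbs(im,alpha=1.5))
E
```

```text
z rows [ 3. -2. -1.  7. -1. 10. 32. 30. 25. 31. 16. 10.  6. 45. 42. 45. 42. 43.
 11. 17.  4. 43. 10. 13.  4.]
bench z 0.00023003893157401602
plate ((0.6003062129020691, -0.054352834820747375), (0.3783877491950989, 0.20045268535614014), 89.8581771850586) 6538
red 216 [0.6166 0.171  0.0847] [0.609 0.132 0.068] [0.624 0.211 0.104]
[0.00764191 0.9999708  0.6164394  0.17088698]
blue 402 [ 0.5281 -0.1916  0.0467] [ 0.336 -0.221  0.034] [ 0.563 -0.015  1.306]
block ((0.6232190132141113, -0.07004554569721222), (0.12460173666477203, 0.11028752475976944), 0.5839482545852661)
```

View pics/crop1.png

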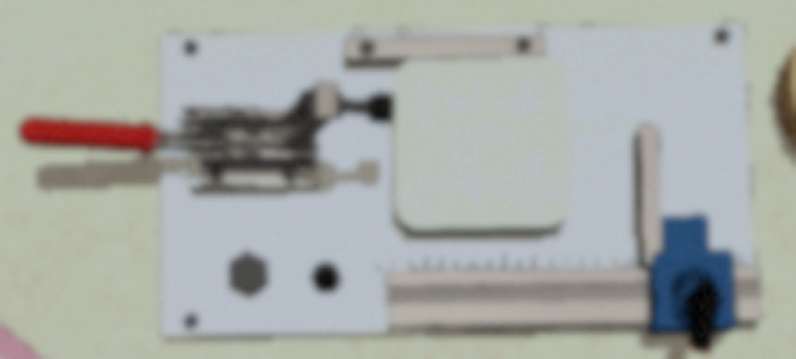

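Run:
```python
from h import *
c=dict(np.load("top0.npz"))
f=lambda u,v,h:ray(c,u/3.7+225-.36,v/3.7+165-.36,h)
H=[f(190,47,.012),f(722,37,.012),f(190,321,.012)]
for p in H:print(np.round(p,4))
d=H[0]-H[1];print("angle",np.arctan2(-d[0],d[1]), np.arctan2((H[0]-H[2])[1],(H[0]-H[2])[0]))
print("edges L", f(163,180,.012),"R",f(745,60,.012), "block L,R,bottom,top",f(394,150,.042),f(569,150,.042),f(480,230,.042),f(480,60,.042))
print("knobtop",f(703,300,.075),"blade face",f(638,190,.045),"handle tip",f(22,130,.08))
# scene-view depth plate orientation
s=dict(np.load("scene0.npz"));P=pts(s);z=P[...,2]
m=np.zeros((480,640),np.uint8);m[230:395,255:430]=((z>.007)&(z<.017))[230:395,255:430]*255
m=cv2.morphologyEx(m,cv2.MORPH_OPEN,np.ones((3,3)))
print(cv2.minAreaRect(P[m>0][:,:2].astype(np.float32)))
hs=cv2.cvtColor(s["pixels"],cv2.COLOR_BGR2HSV)
k=cv2.inRange(hs,(0,150,60),(6,255,255));k[:200]=0;k[260:]=0;k[:,:385]=0;k[:,420:]=0
Q=P[k>0];print("red",len(Q),np.round(Q.mean(0),4),Q.min(0),Q.max(0))
k=(hs[...,2]<45)&(z>.05)&(z<.1);k[:300]=0;k[330:]=0;k[:,:255]=0;k[:,300:]=0
Q=P[k];print("knob",len(Q),np.round(np.median(Q,0),4),Q.min(0),Q.max(0))
```

```text
[0.6898 0.1173 0.012 ]
[ 0.6889 -0.228   0.012 ]
[0.5098 0.1179 0.012 ]
angle -0.0027678339194444866 -0.003542175094506563
edges L [0.60188743 0.13506871 0.012     ] R [ 0.67324989 -0.24216658  0.012     ] block L,R,bottom,top [ 0.61199629 -0.01427321  0.042     ] [ 0.60970776 -0.12422106  0.042     ] [ 0.55977522 -0.06709316  0.042     ] [ 0.66908866 -0.06980793  0.042     ]
knobtop [ 0.5083103  -0.19925134  0.075     ] blade face [ 0.58265102 -0.16615589  0.045     ] handle tip [0.62100143 0.21400107 0.08      ]
((0.6255009770393372, -0.04975201189517975), (0.2614837884902954, 0.4130178689956665), 13.161908149719238)
red 95 [0.6226 0.17   0.0845] [0.61827767 0.13994914 0.07175575] [0.62679703 0.20369822 0.0979769 ]
  return _methods._mean(a, axis=axis, dtype=dtype,
  ret = um.true_divide(
Traceback (most recent call last):
ValueError: zero-size array to reduction operation minimum which has no identity
```

Run:
```python
from h import *
c=dict(np.load("top0.npz"));P=pts(c);z=P[...,2]
for u,v in((60,300),(60,370),(20,300),(47,268),(85,280),(85,370),(30,430),(168,350),(320,207),(313,200)):print((u,v),np.round(P[v,u],3))
hs=cv2.cvtColor(c["pixels"],cv2.COLOR_BGR2HSV)
R=np.s_[228:262,398:430]
k=(z[R]>.05)&(z[R]<.12);Q=P[R][k];V=hs[R][...,2][k]
print("high pts in stop",len(Q));o=np.argsort(-Q[:,2])
print(np.c_[np.round(Q[o][:40]*1e3),V[o][:40]].astype(int).tolist())
```

```text
(60, 300) [0.395 0.543 0.181]
(60, 370) [0.254 0.541 0.17 ]
(20, 300) [0.397 0.627 0.181]
(47, 268) [0.458 0.56  0.209]
(85, 280) [0.449 0.566 0.022]
(85, 370) [0.243 0.557 0.019]
(30, 430) [0.168 0.502 0.343]
(168, 350) [0.285 0.364 0.027]
(320, 207) [0.615 0.012 0.01 ]
(313, 200) [0.632 0.029 0.011]
high pts in stop 227
[[508, -202, 106, 27], [506, -198, 104, 9], [504, -198, 104, 11], [506, -200, 104, 11], [501, -198, 104, 8], [506, -202, 104, 26], [504, -202, 103, 25], [504, -200, 103, 9], [510, -203, 102, 38], [506, -205, 101, 47], [504, -196, 101, 7], [504, -205, 101, 44], [511, -199, 101, 3], [506, -196, 101, 10], [508, -205, 101, 51], [502, -196, 101, 9], [500, -200, 100, 14], [509, -201, 100, 14], [509, -197, 99, 9], [511, -197, 99, 8], [507, -194, 99, 3], [500, -203, 99, 32], [511, -195, 99, 11], [500, -198, 99, 10], [500, -196, 99, 6], [498, -196, 98, 7], [498, -203, 98, 36], [496, -203, 97, 43], [516, -202, 97, 38], [502, -201, 97, 11], [500, -194, 97, 10], [496, -196, 97, 8], [498, -199, 97, 11], [493, -201, 97, 24], [514, -197, 96, 13], [494, -196, 96, 6], [502, -203, 96, 26], [496, -199, 96, 12], [494, -194, 96, 10], [509, -195, 96, 2]]
```

Call:
drive_tool([
  {"dx":0.06,"dy":-0.06,"rz":-9,"claw":0.05},
  {"dx":0.08,"dy":-0.12,"rz":-18,"claw":0.05},
  {"dx":0.1,"dy":-0.18,"rz":-27,"claw":0.05},
  {"dx":0.13,"dy":-0.23,"rz":-36,"claw":0.05},
  {"dx":0.18,"dy":-0.26,"rz":-44,"claw":0.05},
  {"dx":0.23,"dy":-0.29,"rz":-52,"claw":0.05},
  {"dx":0.28,"dy":-0.32,"rz":-60,"claw":0.05},
  {"dx":0.33,"dy":-0.35,"rz":-68,"claw":0.05},
  {"dx":0.39,"dy":-0.375,"rz":-72.4,"dz":-0.02,"claw":0.05},
  {"dx":0.437,"dy":-0.378,"dz":-0.057,"rz":-72.4,"claw":0.05},
  {"dx":0.437,"dy":-0.378,"dz":-0.057,"rz":-72.4,"claw":0.05},
  {"dx":0.437,"dy":-0.378,"dz":-0.057,"rz":-72.4,"claw":0.05},
  {"dx":0.437,"dy":-0.378,"dz":-0.057,"rz":-72.4,"claw":0.05},
])

```text
schema error: expected keys dx, dy, dz, rx, ry, rz, claw
```

Call:
drive_tool([
  {"dx":0.06,"dy":-0.06,"dz":0,"rx":0,"ry":0,"rz":-9,"claw":0.05},
  {"dx":0.08,"dy":-0.12,"dz":0,"rx":0,"ry":0,"rz":-18,"claw":0.05},
  {"dx":0.1,"dy":-0.18,"dz":0,"rx":0,"ry":0,"rz":-27,"claw":0.05},
  {"dx":0.13,"dy":-0.23,"dz":0,"rx":0,"ry":0,"rz":-36,"claw":0.05},
  {"dx":0.18,"dy":-0.26,"dz":0,"rx":0,"ry":0,"rz":-44,"claw":0.05},
  {"dx":0.23,"dy":-0.29,"dz":0,"rx":0,"ry":0,"rz":-52,"claw":0.05},
  {"dx":0.28,"dy":-0.32,"dz":0,"rx":0,"ry":0,"rz":-60,"claw":0.05},
  {"dx":0.33,"dy":-0.35,"dz":0,"rx":0,"ry":0,"rz":-68,"claw":0.05},
  {"dx":0.39,"dy":-0.375,"dz":-0.02,"rx":0,"ry":0,"rz":-72.4,"claw":0.05},
  {"dx":0.437,"dy":-0.378,"dz":-0.057,"rx":0,"ry":0,"rz":-72.4,"claw":0.05},
  {"dx":0.437,"dy":-0.378,"dz":-0.057,"rx":0,"ry":0,"rz":-72.4,"claw":0.05},
  {"dx":0.437,"dy":-0.378,"dz":-0.057,"rx":0,"ry":0,"rz":-72.4,"claw":0.05},
  {"dx":0.437,"dy":-0.378,"dz":-0.057,"rx":0,"ry":0,"rz":-72.4,"claw":0.05},
], squeeze=35)

```text
t: 1.72
eef_pos: [0.6184, 0.1949, 0.1834]
ee_rot: [[-0.001, 1.0, 0.004], [1.0, 0.001, 0.001], [0.001, 0.004, -1.0]]
wrist_force: [-0.9, -0.5, 0.8]
opening: 0.0497
```

Call:
drive_tool([
  {"dx":0,"dy":0,"dz":-0.05,"rx":0,"ry":0,"rz":0,"claw":0.05},
  {"dx":0,"dy":0,"dz":-0.095,"rx":0,"ry":0,"rz":0,"claw":0.05},
  {"dx":0,"dy":0,"dz":-0.095,"rx":0,"ry":0,"rz":0,"claw":0.05},
  {"dx":0,"dy":0,"dz":-0.095,"rx":0,"ry":0,"rz":0,"claw":0.05},
  {"dx":0,"dy":0,"dz":-0.095,"rx":0,"ry":0,"rz":0,"claw":0.01},
  {"dx":0,"dy":0,"dz":-0.095,"rx":0,"ry":0,"rz":0,"claw":0.01},
  {"dx":0,"dy":0,"dz":-0.095,"rx":0,"ry":0,"rz":0,"claw":0.01},
  {"dx":0,"dy":0,"dz":-0.095,"rx":0,"ry":0,"rz":0,"claw":0.01},
  {"dx":0,"dy":0,"dz":-0.095,"rx":0,"ry":0,"rz":0,"claw":0.01},
], squeeze=35)

```text
t: 2.85
eef_pos: [0.619, 0.194, 0.0861]
ee_rot: [[-0.0, 1.0, 0.002], [1.0, 0.0, 0.0], [0.0, 0.002, -1.0]]
wrist_force: [3.9, -0.5, 1.2]
opening: 0.017
```

Run:
```python
import numpy as np
# arc offsets relative to q=0
a=1.22
for q in np.r_[np.arange(.1,1.2,.1),1.16,1.2,1.23]:print(round(q,2),np.round(1e3*.105*np.array([np.sin(a-q)-np.sin(a),np.cos(a-q)-np.cos(a)]),1))
from workcell import observe;print(observe()["wrist_force"],observe()["eef_pos"])
```

```text
0.1 [-4.1  9.7]
0.2 [-9.1 18.9]
0.3 [-15.1  27.5]
0.4 [-21.8  35.6]
0.5 [-29.4  42.9]
0.6 [-37.6  49.4]
0.7 [-46.4  55. ]
0.8 [-55.8  59.8]
0.9 [-65.6  63.6]
1.0 [-75.7  66.4]
1.1 [-86.   68.2]
1.16 [-92.3  68.7]
1.2 [-96.5  68.9]
1.23 [-99.7  68.9]
[ 3.94914348 -0.51672205  1.19698147] [0.61899564 0.19403112 0.08608936]
```

Gripped (17 mm opening). Swing along the arc.

Call:
drive_tool([
  {"dx":0,"dy":-0.004,"dz":0.0097,"rx":0,"ry":0,"rz":0,"claw":0.01},
  {"dx":0,"dy":-0.009,"dz":0.019,"rx":0,"ry":0,"rz":0,"claw":0.01},
  {"dx":0,"dy":-0.015,"dz":0.0275,"rx":0,"ry":0,"rz":0,"claw":0.01},
  {"dx":0,"dy":-0.022,"dz":0.0355,"rx":0,"ry":0,"rz":0,"claw":0.01},
  {"dx":0,"dy":-0.0295,"dz":0.043,"rx":0,"ry":0,"rz":0,"claw":0.01},
  {"dx":0,"dy":-0.0375,"dz":0.0495,"rx":0,"ry":0,"rz":0,"claw":0.01},
  {"dx":0,"dy":-0.0465,"dz":0.055,"rx":0,"ry":0,"rz":0,"claw":0.01},
  {"dx":0,"dy":-0.056,"dz":0.06,"rx":0,"ry":0,"rz":0,"claw":0.01},
  {"dx":0,"dy":-0.0655,"dz":0.0635,"rx":0,"ry":0,"rz":0,"claw":0.01},
  {"dx":0,"dy":-0.0655,"dz":0.0635,"rx":0,"ry":0,"rz":0,"claw":0.01},
], squeeze=40)

```text
t: 4.1
eef_pos: [0.6189, 0.128, 0.1489]
ee_rot: [[0.001, 1.0, 0.001], [1.0, -0.001, 0.0], [0.0, 0.001, -1.0]]
wrist_force: [6.5, 0.2, -4.3]
opening: 0.0172
```

Call:
drive_tool([
  {"dx":0,"dy":-0.01,"dz":0.003,"rx":0,"ry":0,"rz":0,"claw":0.01},
  {"dx":0,"dy":-0.0155,"dz":0.004,"rx":0,"ry":0,"rz":0,"claw":0.01},
  {"dx":0,"dy":-0.0205,"dz":0.0046,"rx":0,"ry":0,"rz":0,"claw":0.01},
  {"dx":0,"dy":-0.0265,"dz":0.005,"rx":0,"ry":0,"rz":0,"claw":0.01},
  {"dx":0,"dy":-0.031,"dz":0.0053,"rx":0,"ry":0,"rz":0,"claw":0.01},
  {"dx":0,"dy":-0.034,"dz":0.0053,"rx":0,"ry":0,"rz":0,"claw":0.01},
  {"dx":0,"dy":-0.034,"dz":0.0053,"rx":0,"ry":0,"rz":0,"claw":0.01},
  {"dx":0,"dy":-0.034,"dz":0.0053,"rx":0,"ry":0,"rz":0,"claw":0.01},
], squeeze=40)

```text
t: 5.1
eef_pos: [0.6178, 0.0943, 0.1542]
ee_rot: [[-0.0, 1.0, -0.001], [1.0, 0.0, -0.0], [-0.0, -0.001, -1.0]]
wrist_force: [-0.1, 1.2, -0.3]
opening: 0.0099
```

Run:
```python
from h import *
from workcell import cams
c=cams.camera("scene");cv2.imwrite("pics/s1.png",cv2.resize(c["pixels"][170:370,240:440],None,fx=3,fy=3,interpolation=2))
```

```text
(no output)
```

View pics/s1.png

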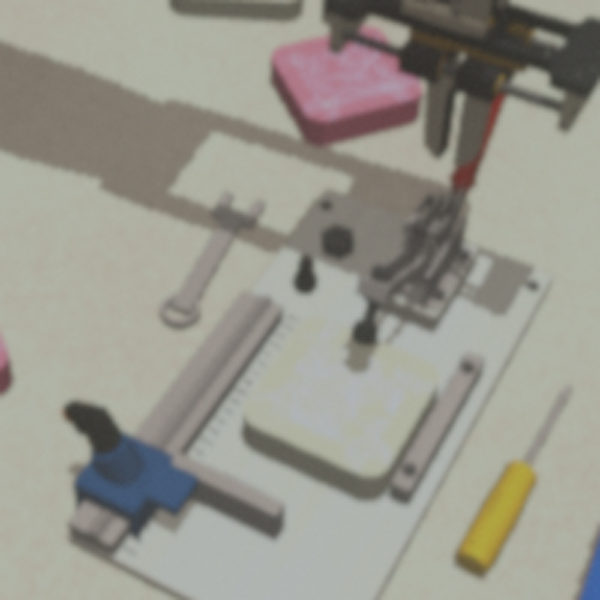

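The pinch slipped off near dead centre: the red grip (460–500, 95–185) stands behind the fingers. The wrist force is small and nothing else has moved. I'll go over it and push from its +y side with the closed fingers.

Call:
drive_tool([
  {"dx":0,"dy":0,"dz":0.06,"rx":0,"ry":0,"rz":0,"claw":0.0},
  {"dx":0,"dy":0.0,"dz":0.06,"rx":0,"ry":0,"rz":0,"claw":0.0},
  {"dx":0,"dy":0.05,"dz":0.065,"rx":0,"ry":0,"rz":0,"claw":0.0},
  {"dx":0,"dy":0.085,"dz":0.065,"rx":0,"ry":0,"rz":0,"claw":0.0},
  {"dx":0,"dy":0.085,"dz":0.065,"rx":0,"ry":0,"rz":0,"claw":0.0},
], squeeze=20)

```text
t: 5.78
eef_pos: [0.6176, 0.1818, 0.2189]
ee_rot: [[-0.003, 1.0, -0.001], [1.0, 0.003, 0.0], [0.0, -0.001, -1.0]]
wrist_force: [-0.2, 0.3, 0.3]
opening: 0.0003
```

Run:
```python
from h import *
from workcell import cams
for n in("scene","top"):
    c=cams.camera(n);P=pts(c);hs=cv2.cvtColor(c["pixels"],cv2.COLOR_BGR2HSV)
    k=(cv2.inRange(hs,(0,120,50),(8,255,255))>0)&(abs(P[...,0]-.618)<.03)&(abs(P[...,1]-.13)<.08)&(P[...,2]>.05)
    Q=P[k];print(n,len(Q));
    if len(Q):print(np.round([Q.min(0),np.median(Q,0),Q.max(0)],3))
```

```text
scene 180
[[0.614 0.117 0.084]
 [0.622 0.14  0.11 ]
 [0.629 0.172 0.144]]
top 101
[[0.61  0.118 0.087]
 [0.615 0.138 0.106]
 [0.623 0.155 0.124]]
```

Call:
drive_tool([
  {"dx":0,"dy":0.031,"dz":0,"rx":0,"ry":0,"rz":0,"claw":0.0},
  {"dx":0,"dy":0.031,"dz":-0.05,"rx":0,"ry":0,"rz":0,"claw":0.0},
  {"dx":0,"dy":0.031,"dz":-0.074,"rx":0,"ry":0,"rz":0,"claw":0.0},
  {"dx":0,"dy":0.031,"dz":-0.074,"rx":0,"ry":0,"rz":0,"claw":0.0},
  {"dx":0,"dy":0.011,"dz":-0.074,"rx":0,"ry":0,"rz":0,"claw":0.0},
  {"dx":0,"dy":-0.006,"dz":-0.074,"rx":0,"ry":0,"rz":0,"claw":0.0},
  {"dx":0,"dy":-0.02,"dz":-0.074,"rx":0,"ry":0,"rz":0,"claw":0.0},
  {"dx":0,"dy":-0.03,"dz":-0.074,"rx":0,"ry":0,"rz":0,"claw":0.0},
  {"dx":0,"dy":-0.038,"dz":-0.074,"rx":0,"ry":0,"rz":0,"claw":0.0},
  {"dx":0,"dy":-0.038,"dz":-0.074,"rx":0,"ry":0,"rz":0,"claw":0.0},
], squeeze=20)

```text
t: 7.12
eef_pos: [0.6193, 0.1432, 0.148]
ee_rot: [[-0.001, 1.0, 0.004], [1.0, 0.001, 0.004], [0.004, 0.004, -1.0]]
wrist_force: [-0.5, 12.8, 7.8]
opening: 0.0008
```

Call:
drive_tool([
  {"dx":0,"dy":-0.006,"dz":0,"rx":0,"ry":0,"rz":0,"claw":0.0},
  {"dx":0,"dy":-0.011,"dz":0,"rx":0,"ry":0,"rz":0,"claw":0.0},
  {"dx":0,"dy":-0.016,"dz":0,"rx":0,"ry":0,"rz":0,"claw":0.0},
  {"dx":0,"dy":-0.02,"dz":0,"rx":0,"ry":0,"rz":0,"claw":0.0},
  {"dx":0,"dy":-0.02,"dz":0,"rx":0,"ry":0,"rz":0,"claw":0.0},
], squeeze=20)

```text
t: 7.75
eef_pos: [0.6179, 0.1206, 0.1451]
ee_rot: [[0.0, 1.0, -0.001], [1.0, -0.0, -0.001], [-0.001, -0.001, -1.0]]
wrist_force: [-0.8, -0.2, 0.2]
opening: 0.0011
```

```bash
cat > hd.py <<'E'
from h import *
from workcell import cams,observe
import sys
for n in("scene","top"):
    c=cams.camera(n);P=pts(c);hs=cv2.cvtColor(c["pixels"],cv2.COLOR_BGR2HSV)
    k=(cv2.inRange(hs,(0,120,50),(8,255,255))>0)&(abs(P[...,0]-.618)<.03)&(abs(P[...,1]-.13)<.1)&(P[...,2]>.05)
    Q=P[k];print(n,len(Q))
    if len(Q):print(np.round([Q.min(0),np.median(Q,0),Q.max(0)],3))
    if n=="scene" and len(sys.argv)>1:cv2.imwrite(sys.argv[1],cv2.resize(c["pixels"][170:370,240:440],None,fx=3,fy=3,interpolation=2))
    if n=="top":np.savez("topl.npz",**c)
    else:np.savez("scenel.npz",**c)
E
python3 hd.py pics/s2.png
```

```text
scene 30
[[0.617 0.086 0.095]
 [0.623 0.09  0.17 ]
 [0.628 0.097 0.174]]
top 0
```

View pics/s2.png

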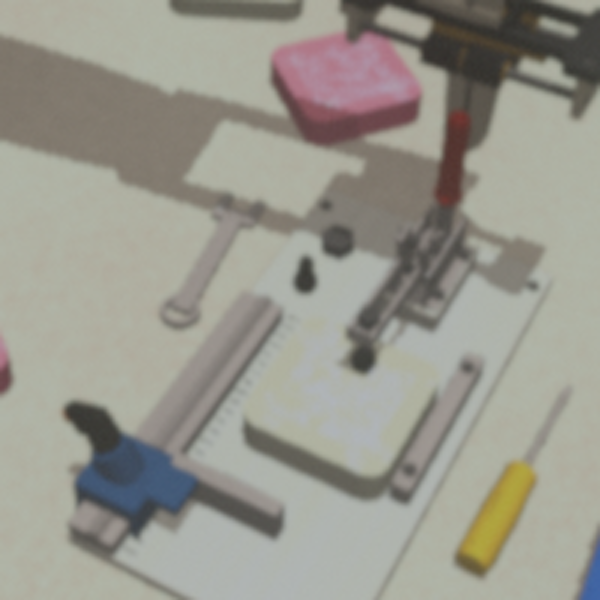

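Shut: the handle is upright (450,155) and the rubber tip is on the block at (362,357). Next, measure the knob more precisely.

Run:
```python
from h import *
A=np.array([-.5,0,.866]);L=np.array([.866,0,.5]);Y=np.array([0,1.,0]);J=np.array([.600,-.0545,0])
for n in("scenel","topl"):
    c=dict(np.load(n+".npz"));P=pts(c);hs=cv2.cvtColor(c["pixels"],cv2.COLOR_BGR2HSV)
    b=(abs(P[...,0]-.505)<.04)&(abs(P[...,1]+.2)<.03)&(P[...,2]>.055)&(P[...,2]<.115)&(hs[...,2]<60)&~((hs[...,1]>150)&(hs[...,0]>95)&(hs[...,0]<130)&(hs[...,2]>35))
    Q=P[b]-np.array([.498,-.1965,.084])
    E=Q@np.c_[A,L,Y]*1e3
    print(n,len(Q),np.round(np.percentile(E,[1,5,25,50,75,95,99],axis=0),1).tolist())
    t=E[(E[:,0]>4)];
    if len(t)>5:print("upper part L,Y rect",cv2.minAreaRect(t[:,1:].astype(np.float32)))
    m=cv2.inRange(hs,(100,120,40),(125,255,255))>0
    m&=(abs(P[...,0]-.53)<.06)&(abs(P[...,1]+.19)<.05);B=P[m];print("blue",len(B),np.round(np.percentile(B,[2,50,98],axis=0),4).tolist())
    # blade face : points z .035-.055 x .56-.6
    m=(abs(P[...,0]-.588)<.015)&(abs(P[...,1]+.17)<.03)&(abs(P[...,2]-.045)<.008);B=P[m];print("blade",len(B),np.round(np.percentile(B,[2,10,50,90,98],axis=0),4).tolist())
    m=(abs(P[...,0]-.61)<.03)&(abs(P[...,1]+.12)<.02)&(abs(P[...,2]-.042)<.005);B=P[m];print("blockR",np.round(np.percentile(B,[1,3],axis=0),4).tolist())
```

```text
scenel 52 [[-18.7, -5.0, -12.0], [-17.3, -2.0, -11.2], [-8.2, 4.1, -10.2], [-0.7, 7.7, -9.3], [4.7, 13.9, -8.6], [8.4, 19.4, -7.7], [11.0, 20.5, -7.2]]
upper part L,Y rect ((7.222843170166016, -9.130094528198242), (2.5115604400634766, 24.49048614501953), 86.8236083984375)Traceback (most recent call last):
  File "<stdin>", line 12, in <module>
    return _quantile_unchecked(
        a, q, axis, out, overwrite_input, method, keepdims, weights)
    return _ureduce(a,
                    func=_quantile_ureduce_func,
    ...<5 lines>...
                    overwrite_input=overwrite_input,
                    method=method)
    r = func(a, **kwargs)
    result = _quantile(arr,
                       quantiles=q,
    ...<2 lines>...
                       out=out,
                       weights=wgt)
    slices_having_nans = np.isnan(arr[-1, ...])
                                  ~~~^^^^^^^^^
IndexError: index -1 is out of bounds for axis 0 with size 0
```

Call:
drive_tool([
  {"dx":0,"dy":0.02,"dz":0,"rx":0,"ry":0,"rz":0,"claw":0.0},
  {"dx":0,"dy":0.02,"dz":0.06,"rx":0,"ry":0,"rz":0,"claw":0.0},
  {"dx":0,"dy":0.02,"dz":0.115,"rx":0,"ry":0,"rz":0,"claw":0.0},
  {"dx":-0.01,"dy":-0.02,"dz":0.115,"rx":0,"ry":0,"rz":10,"claw":0.045},
  {"dx":-0.03,"dy":-0.06,"dz":0.115,"rx":0,"ry":0,"rz":20,"claw":0.045},
  {"dx":-0.05,"dy":-0.1,"dz":0.115,"rx":0,"ry":0,"rz":30,"claw":0.045},
  {"dx":-0.07,"dy":-0.14,"dz":0.115,"rx":0,"ry":0,"rz":40,"claw":0.045},
  {"dx":-0.09,"dy":-0.18,"dz":0.115,"rx":0,"ry":0,"rz":50,"claw":0.045},
  {"dx":-0.11,"dy":-0.22,"dz":0.115,"rx":0,"ry":0,"rz":60,"claw":0.045},
  {"dx":-0.13,"dy":-0.26,"dz":0.115,"rx":0,"ry":0,"rz":70,"claw":0.045},
  {"dx":-0.15,"dy":-0.3,"dz":0.115,"rx":0,"ry":0,"rz":80,"claw":0.045},
  {"dx":-0.15,"dy":-0.32,"dz":0.115,"rx":0,"ry":0,"rz":90,"claw":0.045},
  {"dx":-0.15,"dy":-0.32,"dz":0.115,"rx":0,"ry":0,"rz":90,"claw":0.045},
  {"dx":-0.15,"dy":-0.32,"dz":0.115,"rx":0,"ry":0,"rz":90,"claw":0.045},
], squeeze=20)

```text
t: 9.6
eef_pos: [0.4686, -0.1974, 0.2604]
ee_rot: [[-1.0, 0.002, -0.0], [0.002, 1.0, 0.001], [0.0, 0.001, -1.0]]
wrist_force: [0.7, -0.4, -0.1]
opening: 0.045
```

Run:
```python
from h import *
from workcell import observe;print(observe()["qpos"])
c=dict(np.load("top0.npz"));P=pts(c);hs=cv2.cvtColor(c["pixels"],cv2.COLOR_BGR2HSV)
m=cv2.inRange(hs,(100,120,40),(125,255,255))>0
m&=(abs(P[...,0]-.53)<.06)&(abs(P[...,1]+.19)<.05);B=P[m];print("blue",len(B),np.round(np.percentile(B,[2,50,98],axis=0),4).tolist())
b=(abs(P[...,0]-.505)<.04)&(abs(P[...,1]+.2)<.03)&(P[...,2]>.085)&(P[...,2]<.115)
Q=(P[b]-[.498,-.199,.084])@np.array([[-.5,.866,0],[0,0,1],[.866,.5,0]])*1e3
print(len(Q),np.percentile(Q,[3,50,97],axis=0).round(1).tolist(),cv2.minAreaRect(Q[:,1:].astype(np.float32)))
```

```text
[-4.99901506e-01 -1.27568225e-01  1.70519346e+00  4.85717416e-04
  1.56429724e+00 -2.06828166e+00]
blue 400 [[0.4961, -0.2197, 0.0407], [0.5283, -0.1918, 0.0467], [0.5605, -0.1743, 0.0932]]
107 [[-2.4, -14.5, -6.0], [10.5, 4.4, 1.2], [14.7, 19.9, 7.6]] ((2.4305801391601562, 0.21747398376464844), (12.897843360900879, 39.16677474975586), 82.20164489746094)
```

Call:
drive_tool([
  {"dx":0,"dy":0,"dz":0,"rx":0,"ry":-10,"rz":0,"claw":0.045},
  {"dx":0,"dy":0,"dz":0,"rx":0,"ry":-20,"rz":0,"claw":0.045},
  {"dx":0,"dy":0,"dz":-0.03,"rx":0,"ry":-30,"rz":0,"claw":0.045},
  {"dx":0.001,"dy":0,"dz":-0.08,"rx":0,"ry":-30,"rz":0,"claw":0.045},
  {"dx":0.001,"dy":0,"dz":-0.122,"rx":0,"ry":-30,"rz":0,"claw":0.045},
  {"dx":0.001,"dy":0,"dz":-0.122,"rx":0,"ry":-30,"rz":0,"claw":0.045},
  {"dx":0.011,"dy":0,"dz":-0.139,"rx":0,"ry":-30,"rz":0,"claw":0.045},
  {"dx":0.021,"dy":0,"dz":-0.156,"rx":0,"ry":-30,"rz":0,"claw":0.045},
  {"dx":0.031,"dy":0,"dz":-0.174,"rx":0,"ry":-30,"rz":0,"claw":0.045},
  {"dx":0.031,"dy":0,"dz":-0.174,"rx":0,"ry":-30,"rz":0,"claw":0.045},
  {"dx":0.031,"dy":0,"dz":-0.174,"rx":0,"ry":-30,"rz":0,"claw":0.045},
], squeeze=20)

```text
t: 10.98
eef_pos: [0.5002, -0.1987, 0.0884]
ee_rot: [[-0.865, -0.001, 0.501], [-0.001, 1.0, -0.0], [-0.501, -0.001, -0.865]]
wrist_force: [-0.3, -0.1, 0.1]
opening: 0.045
```

Run:
```python
from h import *
from workcell import cams,observe
c=cams.camera("scene");cv2.imwrite("pics/s3.png",cv2.resize(c["pixels"][240:390,210:410],None,fx=3.5,fy=3.5,interpolation=2))
print(observe()["wrist_force"])
```

```text
[ 0.32996484 -0.17464997 -0.56697458]
```

View pics/s3.png

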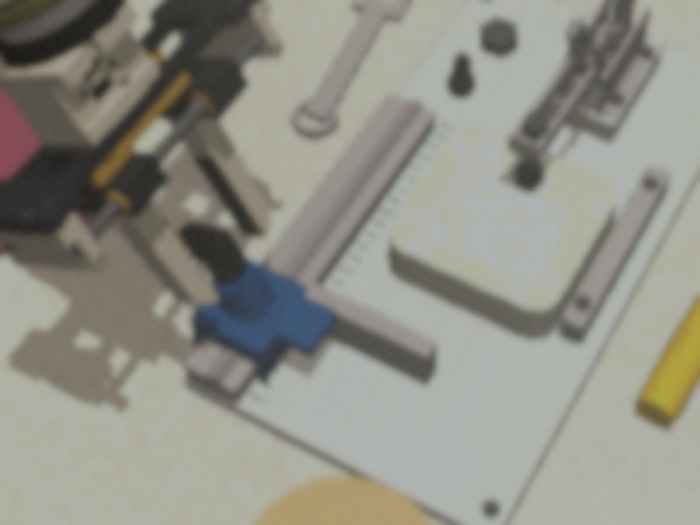

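The fingers straddle the black wing (205,245); there is a gap between blade (430,355) and block. Close, then slide most of the way.

Call:
drive_tool([
  {"dx":0,"dy":0,"dz":0,"rx":0,"ry":0,"rz":0,"claw":0.005},
  {"dx":0,"dy":0,"dz":0,"rx":0,"ry":0,"rz":0,"claw":0.005},
  {"dx":0,"dy":0,"dz":0,"rx":0,"ry":0,"rz":0,"claw":0.005},
  {"dx":0,"dy":0,"dz":0,"rx":0,"ry":0,"rz":0,"claw":0.005},
  {"dx":0,"dy":0,"dz":0,"rx":0,"ry":0,"rz":0,"claw":0.005},
  {"dx":0,"dy":0.006,"dz":0,"rx":0,"ry":0,"rz":0,"claw":0.005},
  {"dx":0,"dy":0.014,"dz":0,"rx":0,"ry":0,"rz":0,"claw":0.005},
  {"dx":0,"dy":0.022,"dz":0,"rx":0,"ry":0,"rz":0,"claw":0.005},
  {"dx":0,"dy":0.03,"dz":0,"rx":0,"ry":0,"rz":0,"claw":0.005},
  {"dx":0,"dy":0.034,"dz":0,"rx":0,"ry":0,"rz":0,"claw":0.005},
  {"dx":0,"dy":0.034,"dz":0,"rx":0,"ry":0,"rz":0,"claw":0.005},
], squeeze=40)

```text
t: 12.4
eef_pos: [0.4993, -0.1633, 0.0867]
ee_rot: [[-0.866, -0.002, 0.5], [-0.001, 1.0, 0.001], [-0.5, 0.0, -0.866]]
wrist_force: [-4.6, 0.8, 7.3]
opening: 0.0181
```

Run:
```python
from h import *
from workcell import cams,observe
s=observe();print(s["wrist_force"],s["ft_torque"],s["eef_pos"])
c=cams.camera("top");cv2.imwrite("pics/t4.png",cv2.resize(c["pixels"][165:262,320:440],None,fx=6,fy=6,interpolation=2))
```

```text
[-4.64979659  0.82120062  7.30900965] [0.18718067 0.42399491 0.03542872] [ 0.49932171 -0.16334481  0.08666105]
```

View pics/t4.png

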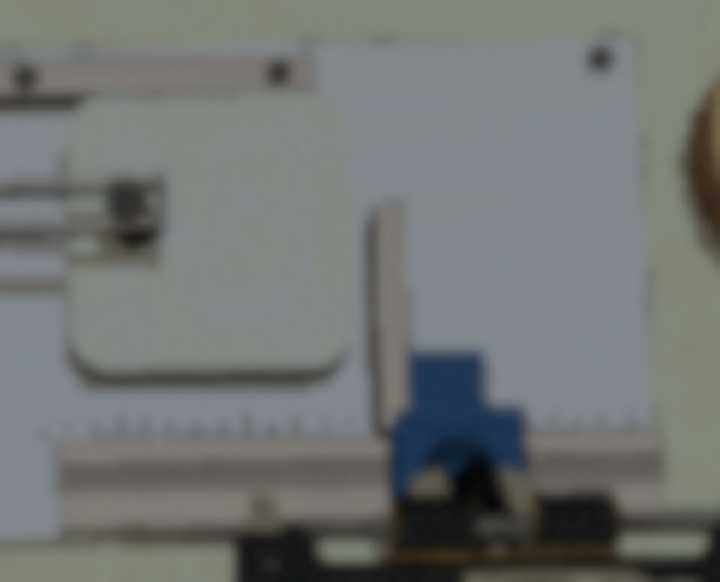

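Call:
drive_tool([
  {"dx":0,"dy":0,"dz":0,"rx":2.5,"ry":0,"rz":-4.33,"claw":0.005},
  {"dx":0,"dy":0,"dz":0,"rx":5,"ry":0,"rz":-8.66,"claw":0.005},
  {"dx":0,"dy":0,"dz":0,"rx":5,"ry":0,"rz":-8.66,"claw":0.005},
], squeeze=40)

```text
t: 12.82
eef_pos: [0.4993, -0.1637, 0.0866]
ee_rot: [[-0.853, 0.15, 0.5], [0.174, 0.985, 0.001], [-0.492, 0.088, -0.866]]
wrist_force: [-4.6, 0.4, 6.7]
opening: 0.018
```

Call:
drive_tool([
  {"dx":0,"dy":0,"dz":0,"rx":0,"ry":0,"rz":0,"claw":0.03},
  {"dx":-0.001,"dy":0,"dz":0.002,"rx":0,"ry":0,"rz":0,"claw":0.03},
  {"dx":-0.0025,"dy":0,"dz":0.0043,"rx":0,"ry":0,"rz":0,"claw":0.03},
  {"dx":-0.0025,"dy":0,"dz":0.0043,"rx":0,"ry":0,"rz":0,"claw":0.03},
  {"dx":-0.0025,"dy":0,"dz":0.0043,"rx":0,"ry":0,"rz":0,"claw":0.005},
  {"dx":-0.0025,"dy":0,"dz":0.0043,"rx":0,"ry":0,"rz":0,"claw":0.005},
  {"dx":-0.0025,"dy":0,"dz":0.0043,"rx":0,"ry":0,"rz":0,"claw":0.005},
  {"dx":-0.0025,"dy":0,"dz":0.0043,"rx":0,"ry":0,"rz":0,"claw":0.005},
], squeeze=40)

```text
t: 13.82
eef_pos: [0.497, -0.1648, 0.0916]
ee_rot: [[-0.853, 0.15, 0.501], [0.173, 0.985, -0.0], [-0.493, 0.086, -0.866]]
wrist_force: [-7.9, 1.0, 9.3]
opening: 0.0118
```

Call:
drive_tool([
  {"dx":0,"dy":0,"dz":0,"rx":0,"ry":0,"rz":0,"claw":0.02},
  {"dx":-0.001,"dy":0,"dz":0.0017,"rx":0,"ry":0,"rz":0,"claw":0.02},
  {"dx":-0.002,"dy":0,"dz":0.0035,"rx":0,"ry":0,"rz":0,"claw":0.02},
  {"dx":-0.002,"dy":0,"dz":0.0035,"rx":0,"ry":0,"rz":0,"claw":0.005},
  {"dx":-0.002,"dy":0,"dz":0.0035,"rx":0,"ry":0,"rz":0,"claw":0.005},
  {"dx":-0.002,"dy":0,"dz":0.0035,"rx":0,"ry":0,"rz":0,"claw":0.005},
], squeeze=40)

```text
t: 14.58
eef_pos: [0.4946, -0.1645, 0.0942]
ee_rot: [[-0.853, 0.15, 0.5], [0.173, 0.985, 0.0], [-0.492, 0.087, -0.866]]
wrist_force: [-2.9, -0.9, 1.6]
opening: 0.0117
```

Run:
```python
from h import *
from workcell import cams,observe
s=observe();print(s["wrist_force"],s["ft_torque"],s["eef_pos"])
c=cams.camera("scene");cv2.imwrite("pics/s5.png",cv2.resize(c["pixels"][250:370,240:400],None,fx=5,fy=5,interpolation=2))
```

```text
[-2.88922014 -0.8809613   1.64926647] [ 0.14557023  0.4340723  -0.07371008] [ 0.49461858 -0.1644733   0.09416809]
```

View pics/s5.png

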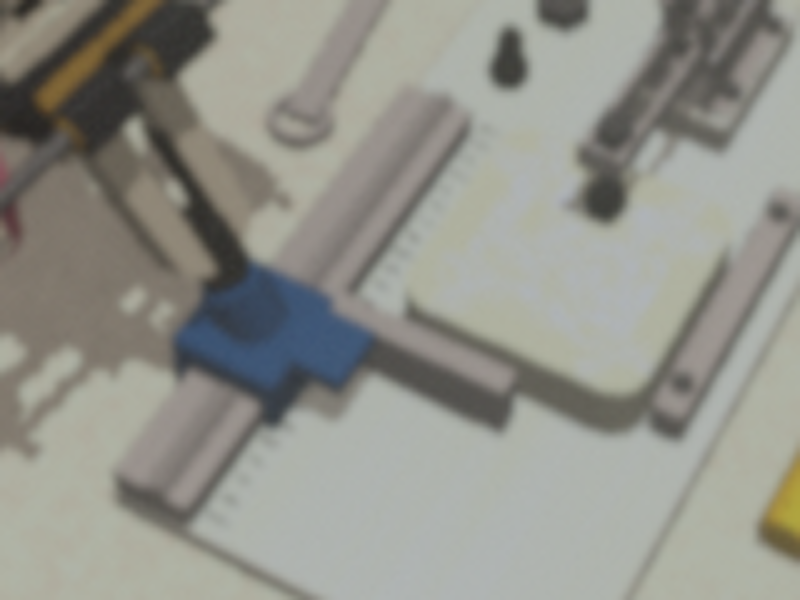

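Call:
drive_tool([
  {"dx":0,"dy":0.002,"dz":0,"rx":0,"ry":0,"rz":0,"claw":0.005},
  {"dx":0,"dy":0.004,"dz":0,"rx":0,"ry":0,"rz":0,"claw":0.005},
  {"dx":0,"dy":0.006,"dz":0,"rx":0,"ry":0,"rz":0,"claw":0.005},
  {"dx":0,"dy":0.006,"dz":0,"rx":0,"ry":0,"rz":0,"claw":0.005},
], squeeze=40)

```text
t: 15.12
eef_pos: [0.4946, -0.1582, 0.0942]
ee_rot: [[-0.853, 0.15, 0.5], [0.173, 0.985, 0.0], [-0.492, 0.087, -0.866]]
wrist_force: [-3.3, -0.4, 1.2]
opening: 0.0116
```

Call:
drive_tool([
  {"dx":0,"dy":0.0005,"dz":0,"rx":0,"ry":0,"rz":0,"claw":0.005},
  {"dx":0,"dy":0.001,"dz":0,"rx":0,"ry":0,"rz":0,"claw":0.005},
  {"dx":0,"dy":0.0015,"dz":0,"rx":0,"ry":0,"rz":0,"claw":0.005},
  {"dx":0,"dy":0.002,"dz":0,"rx":0,"ry":0,"rz":0,"claw":0.005},
], squeeze=40)

```text
t: 15.62
eef_pos: [0.4946, -0.1565, 0.0942]
ee_rot: [[-0.853, 0.15, 0.5], [0.173, 0.985, -0.0], [-0.492, 0.087, -0.866]]
wrist_force: [-3.0, -1.6, 0.4]
opening: 0.0118
```

Call:
drive_tool([
  {"dx":0,"dy":0.0005,"dz":0,"rx":0,"ry":0,"rz":0,"claw":0.005},
  {"dx":0,"dy":0.001,"dz":0,"rx":0,"ry":0,"rz":0,"claw":0.005},
  {"dx":0,"dy":0.001,"dz":0,"rx":0,"ry":0,"rz":0,"claw":0.005},
], squeeze=40)

```text
t: 16.0
eef_pos: [0.4946, -0.1554, 0.0942]
ee_rot: [[-0.853, 0.15, 0.5], [0.173, 0.985, 0.0], [-0.492, 0.087, -0.866]]
wrist_force: [-2.8, -2.7, 0.6]
opening: 0.0119
```

Call:
drive_tool([
  {"dx":0,"dy":0.0005,"dz":0,"rx":0,"ry":0,"rz":0,"claw":0.005},
  {"dx":0,"dy":0.001,"dz":0,"rx":0,"ry":0,"rz":0,"claw":0.005},
  {"dx":0,"dy":0.001,"dz":0,"rx":0,"ry":0,"rz":0,"claw":0.005},
], squeeze=40)

```text
t: 16.38
eef_pos: [0.4946, -0.1549, 0.0942]
ee_rot: [[-0.853, 0.15, 0.5], [0.173, 0.985, -0.001], [-0.493, 0.086, -0.866]]
wrist_force: [-2.8, -5.2, -0.9]
opening: 0.0116
```

Call:
drive_tool([
  {"dx":0,"dy":0.0005,"dz":0,"rx":0,"ry":0,"rz":0,"claw":0.005},
  {"dx":0,"dy":0.0008,"dz":0,"rx":0,"ry":0,"rz":0,"claw":0.005},
  {"dx":0,"dy":0.0008,"dz":0,"rx":0,"ry":0,"rz":0,"claw":0.005},
  {"dx":0,"dy":0.0008,"dz":0,"rx":0,"ry":0,"rz":0,"claw":0.005},
], squeeze=40)

```text
t: 16.88
eef_pos: [0.4946, -0.1546, 0.0942]
ee_rot: [[-0.853, 0.151, 0.5], [0.173, 0.985, -0.002], [-0.493, 0.085, -0.866]]
wrist_force: [-1.5, -7.5, -3.5]
opening: 0.0119
```

Call:
drive_tool([
  {"dx":0,"dy":0,"dz":0,"rx":4,"ry":0,"rz":-6.93,"claw":0.005},
  {"dx":0,"dy":0,"dz":0,"rx":8,"ry":0,"rz":-13.86,"claw":0.005},
  {"dx":0,"dy":0,"dz":0,"rx":12,"ry":0,"rz":-20.78,"claw":0.005},
  {"dx":0,"dy":0,"dz":0,"rx":16,"ry":0,"rz":-27.71,"claw":0.005},
  {"dx":0,"dy":0,"dz":0,"rx":16,"ry":0,"rz":-27.71,"claw":0.005},
], squeeze=55)

```text
t: 17.5
eef_pos: [0.4943, -0.1554, 0.094]
ee_rot: [[-0.642, 0.582, 0.5], [0.67, 0.742, -0.003], [-0.373, 0.333, -0.866]]
wrist_force: [-5.2, -11.9, -2.9]
opening: 0.0119
```

Call:
drive_tool([
  {"dx":0,"dy":0,"dz":0,"rx":4,"ry":0,"rz":-6.93,"claw":0.005},
  {"dx":0,"dy":0,"dz":0,"rx":8,"ry":0,"rz":-13.86,"claw":0.005},
  {"dx":0,"dy":0,"dz":0,"rx":12,"ry":0,"rz":-20.78,"claw":0.005},
  {"dx":0,"dy":0,"dz":0,"rx":16,"ry":0,"rz":-27.71,"claw":0.005},
  {"dx":0,"dy":0,"dz":0,"rx":18,"ry":0,"rz":-31.18,"claw":0.005},
  {"dx":0,"dy":0,"dz":0,"rx":18,"ry":0,"rz":-31.18,"claw":0.005},
  {"dx":0,"dy":0,"dz":0,"rx":18,"ry":0,"rz":-31.18,"claw":0.005},
], squeeze=55)

```text
t: 18.38
eef_pos: [0.4936, -0.1558, 0.0936]
ee_rot: [[-0.179, 0.848, 0.498], [0.978, 0.209, -0.004], [-0.107, 0.487, -0.867]]
wrist_force: [-12.4, -14.9, -0.6]
opening: 0.011
```

Run:
```python
from h import *
from workcell import cams,observe
s=observe();print(s["wrist_force"],s["ft_torque"],s["eef_pos"],np.dot(s["ft_torque"],[.5,0,-.866]))
c=cams.camera("scene");cv2.imwrite("pics/s6.png",cv2.resize(c["pixels"][250:370,240:400],None,fx=5,fy=5,interpolation=2))
```

```text
[-12.39573577 -14.86100141  -0.63099198] [-2.29924924  2.27191118 -1.29776987] [ 0.49363048 -0.15578378  0.0936006 ] -0.025755911384980137
```

View pics/s6.png

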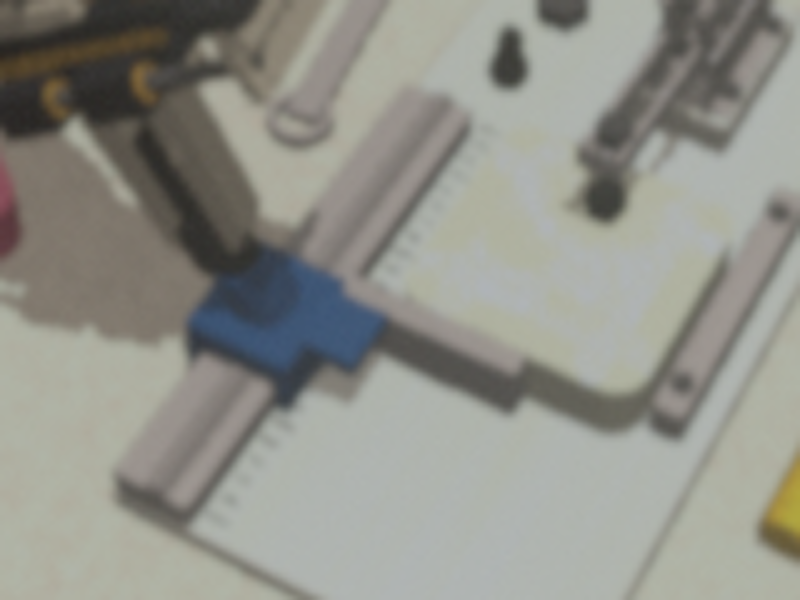

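Call:
drive_tool([
  {"dx":0,"dy":0,"dz":0,"rx":2,"ry":0,"rz":-3.46,"claw":0.005},
  {"dx":0,"dy":0,"dz":0,"rx":2,"ry":0,"rz":-3.46,"claw":0.005},
  {"dx":0,"dy":0,"dz":0,"rx":2,"ry":0,"rz":-3.46,"claw":0.005},
  {"dx":0,"dy":0,"dz":0,"rx":2,"ry":0,"rz":-3.46,"claw":0.03},
  {"dx":0,"dy":0,"dz":0,"rx":2,"ry":0,"rz":-3.46,"claw":0.03},
  {"dx":-0.02,"dy":0,"dz":0.035,"rx":2,"ry":0,"rz":-3.46,"claw":0.03},
  {"dx":-0.04,"dy":0,"dz":0.07,"rx":2,"ry":0,"rz":-3.46,"claw":0.03},
  {"dx":-0.07,"dy":0,"dz":0.12,"rx":2,"ry":0,"rz":-3.46,"claw":0.03},
  {"dx":-0.07,"dy":0,"dz":0.12,"rx":2,"ry":0,"rz":-3.46,"claw":0.03},
], squeeze=60)

```text
t: 19.55
eef_pos: [0.426, -0.1552, 0.2209]
ee_rot: [[-0.12, 0.853, 0.508], [0.99, 0.143, -0.006], [-0.078, 0.502, -0.862]]
wrist_force: [0.6, 0.1, 0.0]
opening: 0.0297
```

Run:
```python
from h import *
from workcell import cams,observe
a=cams.camera("scene");b=cams.camera("top")
f=lambda c,y0,y1,x0,x1:cv2.resize(c["pixels"][y0:y1,x0:x1],(400,400),interpolation=2)
cv2.imwrite("pics/s7.png",cv2.convertScaleAbs(np.hstack([f(a,270,350,265,345),f(b,180,260,350,430)]),alpha=1.3))
print(observe()["qpos"],observe()["wrist_force"])
```

```text
[-0.73705969 -0.82223051  2.36114121  0.36653724  1.21845361 -0.93771702] [ 0.85779619  0.43247301 -0.35511024]
```

View pics/s7.png

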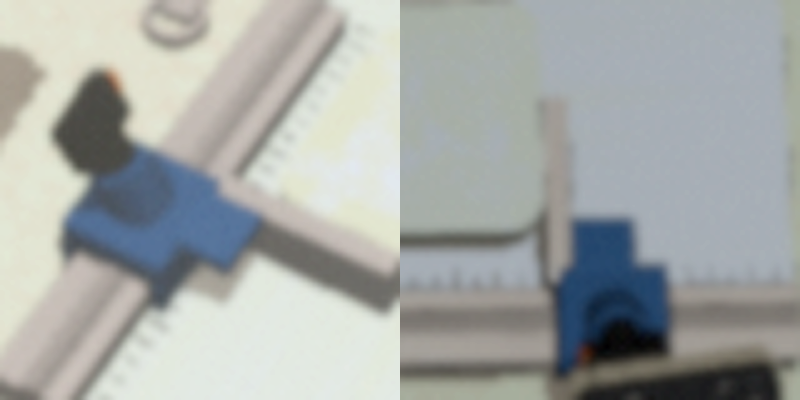

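The blade lies flush with the block's side (top crop, 545,200) and the black wing (610,340) now lies along y. I'll check the wing angle numerically.

Run:
```python
from h import *
from workcell import cams
T=np.array([[-.5,.866,0],[0,0,1],[.866,.5,0]])
A=[]
for n in("scene","top"):
    c=cams.camera(n);P=pts(c);hs=cv2.cvtColor(c["pixels"],cv2.COLOR_BGR2HSV)
    E=(P-[.4955,-.156,.0915])@T*1e3
    b=(E[...,0]>5)&(E[...,0]<18)&(abs(E[...,1])<28)&(abs(E[...,2])<28)
    Q=E[b];print(n,len(Q),cv2.minAreaRect(Q[:,1:].astype(np.float32)) if len(Q)>4 else "")
    z=P[...,2];m=(P[...,0]>.57)&(P[...,0]<.598)&(P[...,1]>-.16)&(P[...,1]<-.11)&(z>.036)&(z<.056)
    if n=="top":
        r=slice(0,480);vv,uu=np.where(m);v=int(np.median(vv));print("row",v,[(u,int(1e4*P[v,u,1])/10,int(1e3*z[v,u]),c["pixels"][v,u].tolist()) for u in range(uu.min()-1,uu.max()+2)])
```

```text
scene 1 
top 11 ((1.3252873420715332, 3.475290298461914), (4.957585334777832, 35.71349334716797), 10.927678108215332)
row 216 [(372, -108.9, 36, [130, 134, 128]), (373, -110.5, 45, [130, 134, 129]), (374, -113.3, 39, [130, 133, 128]), (375, -115.6, 39, [131, 134, 129]), (376, -118.1, 37, [130, 134, 128]), (377, -120.3, 39, [128, 131, 126]), (378, -122.6, 40, [119, 123, 120]), (379, -124.4, 45, [111, 116, 118]), (380, -126.6, 46, [111, 116, 120]), (381, -129.1, 44, [113, 118, 122]), (382, -131.3, 45, [112, 117, 120]), (383, -134.0, 41, [114, 116, 117]), (384, -138.9, 15, [122, 120, 117]), (385, -141.3, 13, [134, 129, 124])]
```

Knob at about 79° (1.38 rad), blade flush with the block. Now to the −y side of the handle to break the clamp open.

Call:
drive_tool([
  {"dx":0.02,"dy":0.01,"dz":0.036,"rx":0.7,"ry":10,"rz":-2.6,"claw":0.0},
  {"dx":0.05,"dy":0.05,"dz":0.045,"rx":1.4,"ry":20,"rz":-5.2,"claw":0.0},
  {"dx":0.09,"dy":0.09,"dz":0.045,"rx":2.09,"ry":29.95,"rz":-7.81,"claw":0.0},
  {"dx":0.13,"dy":0.13,"dz":0.045,"rx":2.09,"ry":29.95,"rz":-7.81,"claw":0.0},
  {"dx":0.165,"dy":0.17,"dz":0.045,"rx":2.09,"ry":29.95,"rz":-7.81,"claw":0.0},
  {"dx":0.1935,"dy":0.207,"dz":0.04,"rx":2.09,"ry":29.95,"rz":-7.81,"claw":0.0},
  {"dx":0.1935,"dy":0.207,"dz":0.036,"rx":2.09,"ry":29.95,"rz":-7.81,"claw":0.0},
  {"dx":0.1935,"dy":0.207,"dz":0.036,"rx":2.09,"ry":29.95,"rz":-7.81,"claw":0.0},
  {"dx":0.1935,"dy":0.207,"dz":0.0,"rx":2.09,"ry":29.95,"rz":-7.81,"claw":0.0},
  {"dx":0.1935,"dy":0.207,"dz":-0.0506,"rx":2.09,"ry":29.95,"rz":-7.81,"claw":0.0},
  {"dx":0.1935,"dy":0.207,"dz":-0.0506,"rx":2.09,"ry":29.95,"rz":-7.81,"claw":0.0},
  {"dx":0.1935,"dy":0.207,"dz":-0.0506,"rx":2.09,"ry":29.95,"rz":-7.81,"claw":0.0},
], squeeze=20)

```text
t: 21.25
eef_pos: [0.6186, 0.0525, 0.1655]
ee_rot: [[0.0, 1.0, 0.001], [1.0, -0.0, -0.0], [-0.0, 0.001, -1.0]]
wrist_force: [0.6, 0.3, 1.2]
opening: 0.0008
```

Call:
drive_tool([
  {"dx":0,"dy":0.02,"dz":0,"rx":0,"ry":0,"rz":0,"claw":0.0},
  {"dx":0,"dy":0.026,"dz":0,"rx":0,"ry":0,"rz":0,"claw":0.0},
  {"dx":0,"dy":0.031,"dz":0,"rx":0,"ry":0,"rz":0,"claw":0.0},
  {"dx":0,"dy":0.036,"dz":0,"rx":0,"ry":0,"rz":0,"claw":0.0},
  {"dx":0,"dy":0.044,"dz":0,"rx":0,"ry":0,"rz":0,"claw":0.0},
  {"dx":0,"dy":0.053,"dz":-0.002,"rx":0,"ry":0,"rz":0,"claw":0.0},
  {"dx":0,"dy":0.063,"dz":-0.004,"rx":0,"ry":0,"rz":0,"claw":0.0},
  {"dx":0,"dy":0.063,"dz":-0.004,"rx":0,"ry":0,"rz":0,"claw":0.0},
], squeeze=20)

```text
t: 22.25
eef_pos: [0.6178, 0.1173, 0.159]
ee_rot: [[-0.002, 1.0, -0.001], [1.0, 0.002, 0.0], [0.0, -0.001, -1.0]]
wrist_force: [-0.1, 0.5, 1.2]
opening: 0.0002
```

```bash
python3 hd.py
```

```text
scene 72
[[0.618 0.117 0.086]
 [0.623 0.132 0.102]
 [0.628 0.171 0.143]]
top 8
[[0.612 0.171 0.138]
 [0.614 0.175 0.142]
 [0.615 0.178 0.149]]
```

Call:
drive_tool([
  {"dx":0,"dy":0.009,"dz":-0.004,"rx":0,"ry":0,"rz":0,"claw":0.0},
  {"dx":0,"dy":0.018,"dz":-0.0075,"rx":0,"ry":0,"rz":0,"claw":0.0},
  {"dx":0,"dy":0.026,"dz":-0.0125,"rx":0,"ry":0,"rz":0,"claw":0.0},
  {"dx":0,"dy":0.033,"dz":-0.018,"rx":0,"ry":0,"rz":0,"claw":0.0},
  {"dx":0,"dy":0.04,"dz":-0.025,"rx":0,"ry":0,"rz":0,"claw":0.0},
  {"dx":0,"dy":0.046,"dz":-0.032,"rx":0,"ry":0,"rz":0,"claw":0.0},
  {"dx":0,"dy":0.053,"dz":-0.041,"rx":0,"ry":0,"rz":0,"claw":0.0},
  {"dx":0,"dy":0.058,"dz":-0.05,"rx":0,"ry":0,"rz":0,"claw":0.0},
  {"dx":0,"dy":0.058,"dz":-0.05,"rx":0,"ry":0,"rz":0,"claw":0.0},
], squeeze=20)

```text
t: 23.48
eef_pos: [0.6183, 0.1744, 0.1093]
ee_rot: [[-0.001, 1.0, 0.0], [1.0, 0.001, -0.001], [-0.001, 0.0, -1.0]]
wrist_force: [0.2, 0.3, 0.5]
opening: 0.0005
```

```bash
python3 hd.py
```

```text
scene 67
[[0.617 0.133 0.069]
 [0.623 0.152 0.078]
 [0.629 0.17  0.086]]
top 18
[[0.61  0.132 0.068]
 [0.617 0.136 0.073]
 [0.623 0.139 0.077]]
```

Call:
drive_tool([
  {"dx":0,"dy":0.0,"dz":-0.001,"rx":0,"ry":0,"rz":0,"claw":0.0},
  {"dx":0,"dy":0.0,"dz":-0.002,"rx":0,"ry":0,"rz":0,"claw":0.0},
  {"dx":0,"dy":0.0,"dz":-0.002,"rx":0,"ry":0,"rz":0,"claw":0.0},
], squeeze=20)

```text
t: 23.95
eef_pos: [0.6185, 0.1745, 0.1087]
ee_rot: [[-0.001, 1.0, 0.001], [1.0, 0.001, 0.0], [0.0, 0.001, -1.0]]
wrist_force: [-2.3, -0.7, 8.6]
opening: 0.0004
```

Call:
drive_tool([
  {"dx":0,"dy":0.02,"dz":0.04,"rx":0,"ry":0,"rz":0,"claw":0.0},
  {"dx":0,"dy":0.03,"dz":0.1,"rx":0,"ry":0,"rz":0,"claw":0.0},
  {"dx":-0.04,"dy":0.06,"dz":0.13,"rx":0,"ry":0,"rz":0,"claw":0.0},
  {"dx":-0.09,"dy":0.09,"dz":0.14,"rx":0,"ry":0,"rz":0,"claw":0.0},
  {"dx":-0.14,"dy":0.12,"dz":0.14,"rx":0,"ry":0,"rz":0,"claw":0.0},
  {"dx":-0.19,"dy":0.14,"dz":0.14,"rx":0,"ry":0,"rz":0,"claw":0.0},
  {"dx":-0.19,"dy":0.14,"dz":0.14,"rx":0,"ry":0,"rz":0,"claw":0.0},
  {"dx":-0.19,"dy":0.14,"dz":0.14,"rx":0,"ry":0,"rz":0,"claw":0.0},
])

```text
t: 24.95
eef_pos: [0.4283, 0.3143, 0.2476]
ee_rot: [[-0.001, 1.0, 0.0], [1.0, 0.001, -0.0], [-0.0, 0.0, -1.0]]
wrist_force: [0.7, -0.6, -0.4]
opening: 0.0004
```

```bash
python3 hd.py
python3 - <<'E'
from h import *
c=dict(np.load("topl.npz"));o=dict(np.load("top0.npz"))
T=np.array([[-.5,.866,0],[0,0,1],[.866,.5,0]])
P=pts(c);E=(P-[.4955,-.156,.0915])@T*1e3
b=(E[...,0]>5)&(E[...,0]<18)&(abs(E[...,1])<28)&(abs(E[...,2])<28)
print("wing",b.sum(),cv2.minAreaRect(E[b][:,1:].astype(np.float32)))
f=lambda i:cv2.resize(i["pixels"][140:290,225:485],None,fx=2.3,fy=1.9,interpolation=2)
cv2.imwrite("pics/t8.png",cv2.convertScaleAbs(np.vstack([f(o),f(c)]),alpha=1.4))
E
```

```text
scene 146
[[0.616 0.136 0.071]
 [0.623 0.168 0.083]
 [0.629 0.205 0.098]]
top 214
[[0.609 0.132 0.067]
 [0.616 0.171 0.084]
 [0.624 0.21  0.103]]
wing 25 ((-0.8300502300262451, 2.3979053497314453), (8.397350311279297, 37.725341796875), 3.894688367843628)
```

View pics/t8.png

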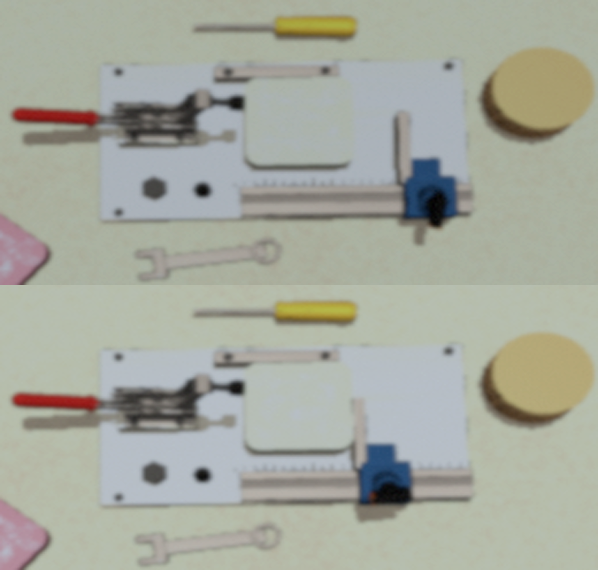

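The handle is back where it started: the final red-grip measurements match the initial ones, and the press met its end stop at 8.6 N. The wing reads 79–86°, past the 66° needed. The stop is flush against the block, and nothing else shows any movement. Handing in.

```bash
python3 -c "
from workcell import workorder
print(workorder.close_job())"
```

```text
the job is handed in; nothing more can be done
None
```

The job is handed in at about 25 s of the 64 s allowed; the hand-in reports no verdict, so the checks below are my own.

**What I did**
- **Clamp shut:** my first pinch on the handle slipped off before dead centre. I then pushed it over with closed fingers. The handle stood upright and the tip was down on the block.
- **Stop set:** my first grip on the knob was too deep and closed on the boss under the wing, so I gripped again further out. I slid the stop until it stalled against the block at about 7.5 N.
- **Knob and clamp open:** I turned the knob clockwise to a tool angle of about 82°, then pushed the clamp fully open.

**Last checks**
- **Handle:** the red grip measures the same as at the start (median 0.616, 0.171, 0.084 m), so it is fully open.
- **Knob:** the wing reads 79° and then 86° in two coarse depth fits, about 1.38 to 1.5 rad. They disagree by 7°, but both are past 1.15 rad.
- **Stop and block:** the blade looks flush with the block's side. Depth put its edge at y ≈ -0.123 m against the block side at -0.124 m, which is within camera accuracy.
- **Surroundings:** the before and after top views show no visible movement of the block or of any bystander in that view. The spare block is outside it and was not re-checked.
- **Not measured directly:** I had no direct reading of the clamp tip's force on the block or the stop's contact force. I inferred them from the pictures and the wrist force.

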